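# Close a tin and turn its label to the stock scanner

## Robot

A 7-joint arm with a two-finger parallel gripper is mounted at the origin on the work surface. World frame = base frame: x ahead of the robot, y to its left, z up, the work surface at z = 0. Lengths are in m, angles in degrees, forces in N, time in s.
With the tool pointing down it reaches from about 0.4 to 0.85 m from the base axis. Payload 10.4 kg.
Tool frame: the origin (TCP) lies between the finger pads; the fingertips stand 22 mm ahead of it and the grasp point (between the pads) lies 3 mm ahead of it; z points along the fingers, y is the direction in which the jaws open and shut (so a half turn about z gives the same grasp; the last joint's range is limited). The gripper opens to 87 mm and grips with 3 to 60 N. Pads are 19 mm wide; open, the fingers measure 117 mm over their backs; the gripper's body (75 mm by 190 mm) begins 51 mm behind the grasp point.
Start: joints at [-66.784, 19.034, -3.707, 83.658, 1.238, 77.344, -5.071], TCP at [0.259, 0.569, 0.245] pointing down, gripper open.
Joint ranges: [-148.97, 148.97], [-28.65, 121.19], [-84.17, 76.75], [9.2, 138.47], [-72.65, 252.65], [3.7, 117.97], [-149.18, 149.18]. Speed limits (degrees/s): [127.2, 127.2, 159.86, 159.86, 180, 180, 180].

## Interface

Orientations are given as a 3x3 rotation matrix whose columns are the frame's x, y, z axes.
In Python, from bench import robot, vision gives the robot as it stands. The module is installed in compiled form; this text tells all that it offers.
- The arm moves only by the tool arm_command, never from a script. Its argument "steps" is a list of rows, each a list of 4 numbers: the shift along the tool's x, y, z in cm, then the turn about the tool's z in degrees. A call has 1 to 12 rows; each row is the pose to reach, as a shift and turn from the pose commanded when the call began, along the tool's axes at that moment; what a row does not reach only later rows make up. A row lasts 1/8 s, in which the tool goes at most 62.5 mm and 10.7 degrees, less where a joint would pass 70% of its speed; a pose out of reach is approached as far as the arm can. A call with a gripper value outside its range is refused whole. "fingers" is the finger opening in cm, from 0 to 8.7, set as the call begins (left out, the last holds). The fingers move at their own pace and stop on an object; "grip_force" is the grip in N (left out, the last holds). Time passes only in rows, so rows that repeat a pose let the fingers close. It gives the time, the measured TCP pose, the force and the opening at its end, in the units of the state.
- robot.sense(): the state, without advancing time (a new reading comes with each control period).
- vision.read_camera(name): name is "side" or "top" or "wrist"; returns (picture, depth): 480x640x3 uint8, red, green, blue; 480x640 float32, m along the optical axis (not along the pixel's ray), 0 where there is no reading.
- vision.get_calibration(name): a dict with "fx", "fy", "cx", "cy" (pixels), "world_from_camera" (4x4, takes a point from camera to world coordinates); the wrist camera has in their place "mount" (4x4, takes a point from camera to tool coordinates, whose origin is the TCP and whose axes are the flange's). Camera axes: x right, y up, looking along -z (the intrinsics and any distortion apply to the point x, -y, -z); pixel columns grow to the right and rows downward; lengths in m; the calibration is good to about 2 mm. A picture is of the moment at which its call begins: read the wrist's pose just before it. get_calibration takes no time and is no camera call.
- robot.close_job(): hands the job in, once; it reports no verdict.
Trained networks look in the newest picture that a camera, given by its name, has taken for a name from the list of things; names that differ only in an ending like _2 or _b are one class to them, and where a whole thing is asked for, a point or a joint stands for the part that bears it (a point fixed in the world has none). Each returns a list of dicts, best first, with "score" (0 to 1); they miss things now and then, are a little off and sometimes report something else, mostly with a low value. They report only what shows in the picture. A call takes as long as a camera call. They do not tell look-alikes from the thing itself.
- vision.trace(target, camera): "pixels" (480x640 bool, what is visible of it) and "bbox" ([centre column, centre row, width, height] in pixels, round what is visible of it).
The state is a dict: "clock": time; "qpos": joint angles; "qvel": joint speeds; "tau": joint torques, N m; "eef_pos": TCP position; "tcp_rot": TCP orientation; "force": force on the tool from outside, world axes, zero at the start; "torque": the same for the moment, N m; "finger_gap": finger opening in m.
Only numpy, scipy, OpenCV 4.12 (cv2) and the standard library are available. Lean on these libraries where they do the work, as an engineer would, in place of code of your own. Each camera call takes 0.05 s, during which the arm holds its last target.

## Task

Book the tin with the side handle into stock: screw its wing cap fully shut (clockwise seen from above), then, without lifting it, turn the tin on its turntable until its label squarely faces the scanner's window, going the way round on which the tall stop post does not block the handle. Leave it standing upright on the turntable, do not knock the scanner, and do not shift or topple any of the things standing around.

Things in the scene. Friction and masses are not known exactly. Their poses are not given: they have to be found in the camera images.
- station: Fixed scanning station: dark steel base plate 290 x 140 x 6 mm (200 wide at its two post ears), a round aluminium turntable (128 mm wide) at one end, scanner at the other. Origin on the table top on the turntable's vertical axis; x points to the scanner, z up. It turns freely either way, light friction; its floor is 20 mm above the table, its lip (inside diameter 118 mm) ends at 27 mm.
- scanner: The scanner, a fixed grey block rising from the base plate, 55 (along station x) x 70 x 124 mm high, front face 153 mm from the turntable axis. This frame's origin and axes are those of the station.
- window (a point): Centre of the scanner's dark glass window, 75 mm above the table, 150 mm from the turntable axis; it looks back at the turntable.
- tin: The tin, loose on the turntable: bare steel cylinder, diameter 110 mm, 105 mm high (too wide to grip round), 0.5 to 0.9 kg. Origin at the centre of its underside, z up. Paper label with dark bars on its +x side, D-shaped handle on its -x side, wing cap on its flat top, 20 mm off the axis towards the label. Tin and turntable turn together.
- tall_post: Tall steel stop post, diameter 14 mm, fixed upright in a socket beside the turntable, 83 mm from its axis; its top is 110 mm above the table, so the tin's handle cannot pass it. It stands on the left or right of the turntable, 75 degrees round from the side opposite the scanner. Origin at the centre of its foot, 6 mm above the table.
- short_post: Short steel stop post, diameter 14 mm, fixed in the other socket, the mirror image of the tall one; its top is only 26 mm above the table, so the tin's handle passes over it. Origin at the centre of its foot, 6 mm above the table.
- label (a point): Middle of the label on the tin's wall, 55 mm from the tin's axis along its +x, 52 mm above its underside.
- handle (a point): Point on the D handle's upright bar, 86 mm from the tin's axis along -x, 85 mm above its underside. The bar is 12 mm (radial) x 14 mm (tangential), from 20 to 102 mm above the underside; two stubs 12 mm high, 14 mm wide, centred 26 and 96 mm above the underside, join it to the wall. Outermost face 92 mm from the axis.
- cap_grip (a point): Grip point on the axis of the black wing cap, 20 mm above the tin's top. The wing is a bar 60 mm long (this frame's x), 12 mm thick (its y), from 7 to 27 mm above the tin's top.
- cap (a joint): Angle of the wing cap about the vertical: 0 is fully screwed shut (hard stop, the wing then points to the label and the handle), larger is unscrewed, anticlockwise from above, up to 1.6 rad. It stays where it is left; captive, does not come off or rise.
- plain_tin: Bystander: plain steel tin without handle, diameter 80 mm, 115 mm high, loose. Origin at the centre of its underside.
- white_box: Bystander: white sheet-metal open box, 90 x 60 x 60 mm high, loose. Origin at the centre of its underside.
- carton: Bystander: small cardboard carton, 85 x 65 x 80 mm high, loose. Origin at the centre of its underside.
- tube: Bystander: short dark steel tube standing on end, diameter 72 mm, 95 mm high, loose. Origin at the centre of its underside.
- wood_block: Bystander: dark wooden block, 90 x 55 x 45 mm high, loose. Origin at the centre of its underside.
- steel_case: Bystander: flat aluminium case, 90 x 65 x 32 mm high, loose. Origin at the centre of its underside.
- bottle: Bystander: green plastic bottle with a cap, diameter 66 mm, 200 mm high, standing loose to the left, away from the station. Origin at the centre of its underside.
Things that resemble listed ones, but are neither listed nor needed, are in the scene too. Leave any orange or purple look-alike of the tin alone.

How it is judged (in metres and radians):
On the way, in this order (a step that is already met when the one before it is completed fails the run):
1. the wing cap is screwed shut (value of joint cap below 0.12 rad), for 0.2 s.
2. the label faces the scanner window (angle between the x axis of tin and the x axis of station, either way round below 0.17 rad and horizontal distance between label and window below 0.115 m), for 0.2 s.
At the end, for the whole second after the job is handed in: The cap is shut to within 0.12 rad of its stop; the label faces the scanner to within 0.17 rad (10 degrees); the tin stands upright (tilt under 0.05 rad) and still on the turntable, within 8 mm of its axis (all of step 2 and value of joint cap below 0.12 rad and horizontal distance between tin and station below 0.008 m and height (world z) of tin between 0.015 and 0.025 m and angle between tin's own z axis and vertical below 0.05 rad and linear speed of tin below 0.02 m/s and angular speed of tin below 0.1 rad/s); the robot touches nothing.
It fails at once if a bystander is shifted by more than 30 mm or toppled (distance of any of plain_tin, white_box, carton, tube, wood_block, steel_case, bottle from where it was at the start of the episode above 0.03 m or angle between any of plain_tin, white_box, carton, tube, wood_block, steel_case, bottle's own z axis and vertical above 0.3 rad).
It fails at once if the scanner is knocked (more than 15 N) (contact force between any of the fingers, the arm and scanner above 15 N).
It fails at once if the tin is lifted off the turntable by more than 20 mm (height (world z) of tin above 0.04 m).
It fails at once if the tin is tipped by more than 0.25 rad (angle between tin's own z axis and vertical above 0.25 rad).
It also fails if it takes over 61 s, if anything falls off the work surface, if the arm or the gripper's body presses on something with over 40 N, if the wrist force passes 120 N, or if a joint passes its speed limit or range.

## Working session

There is one attempt and no reset: what is moved stays moved. The work goes in short steps, Python scripts to look and compute and a tool call to move; the robot and the scene stay as the last step left them, time stands still between calls to the robot, and variables do not carry over. Pictures are saved under pics/ and viewed, and the job is handed in when it is done.

Besides the shell and the picture viewer there is one more tool, called after "Request:" in YAML: its name, and indented under it one key for each argument. arm_command: Moves the arm, as the interface text tells. Its arguments: {"type":"object","properties":{"steps":{"type":"array","items":{"type":"array","items":{"type":"number"}}},"fingers":{"type":"number"},"grip_force":{"type":"number"}},"required":["steps"]}

```bash
mkdir -p pics; cat > h.py <<'E'
import numpy as np, cv2
from bench import robot, vision
def pts(cam,depth,T=None):
    c=vision.get_calibration(cam)
    v,u=np.mgrid[0:480,0:640]
    z=depth
    P=np.stack([(u-c['cx'])/c['fx']*z,-(v-c['cy'])/c['fy']*z,-z,np.ones_like(z)],-1)
    M=c['world_from_camera'] if T is None else T
    return (P@np.array(M).T)[...,:3]
def wristT(s):
    c=vision.get_calibration('wrist'); T=np.eye(4);T[:3,:3]=s['tcp_rot'];T[:3,3]=s['eef_pos']
    return T@np.array(c['mount'])
def save(n,im): cv2.imwrite('pics/'+n+'.png',im[...,::-1])
E
python3 - <<'E'
from h import *
s=robot.sense();print(s)
for c in ['side','top','wrist']:
    im,d=vision.read_camera(c);save(c+'0',im);np.savez(f'{c}0.npz',im=im,d=d)
    print(c,vision.get_calibration(c))
E
```

```text
{'clock': 0.0, 'qpos': array([-66.78435832,  19.07225405,  -3.70691605,  83.70579317,
         1.23898458,  77.34143166,  -5.07037801]), 'qvel': array([-0.00352103, -0.08691724, -0.00859733,  0.01745242, -0.0121533 ,
        0.04524114, -0.03846721]), 'tau': array([-1.38637770e-04, -6.23275423e+01,  2.45949940e-02, -3.89888656e+01,
       -6.14739326e-02,  4.00610233e-02,  1.56606311e-04]), 'eef_pos': array([0.25915638, 0.56835965, 0.24375263]), 'tcp_rot': array([[-9.09897355e-01,  4.14833168e-01, -4.95553311e-04],
       [ 4.14833455e-01,  9.09896434e-01, -1.29762657e-03],
       [-8.73963487e-05, -1.38627907e-03, -9.99999035e-01]]), 'force': array([ 0.21844924,  0.49127695, -0.07168195]), 'torque': array([-0.01249672,  0.00896263, -0.00388511]), 'finger_gap': 0.08687927342236976}
side {'fx': 517.5921763305615, 'fy': 517.5921763305615, 'cx': 324.4563130268658, 'cy': 241.58311368243375, 'world_from_camera': array([[ 0.97743233,  0.13429537, -0.16306685,  0.35469288],
       [-0.21020481,  0.69495076, -0.68764626, -0.81116255],
       [ 0.02097572,  0.70640512,  0.70749687,  0.9722782
[... 294 characters left out ...]
817466e-01, -1.80116478e-02, -6.37294208e-03,
        -5.60744137e-04],
       [-9.74199823e-03,  1.93665879e-01,  9.81019175e-01,
         1.41321440e+00],
       [ 0.00000000e+00,  0.00000000e+00,  0.00000000e+00,
         1.00000000e+00]])}
wrist {'fx': 331.409985729317, 'fy': 331.409985729317, 'cx': 322.2978494549093, 'cy': 236.63152770833761, 'mount': array([[-2.94535397e-04,  9.53528266e-01,  3.01303433e-01,
         8.38809253e-02],
       [ 9.99999956e-01,  2.66876756e-04,  1.32958505e-04,
        -1.18374453e-04],
       [ 4.63688096e-05,  3.01303459e-01, -9.53528303e-01,
        -1.39664688e-01],
       [ 0.00000000e+00,  0.00000000e+00,  0.00000000e+00,
         1.00000000e+00]])}
```

View pics/side0.png

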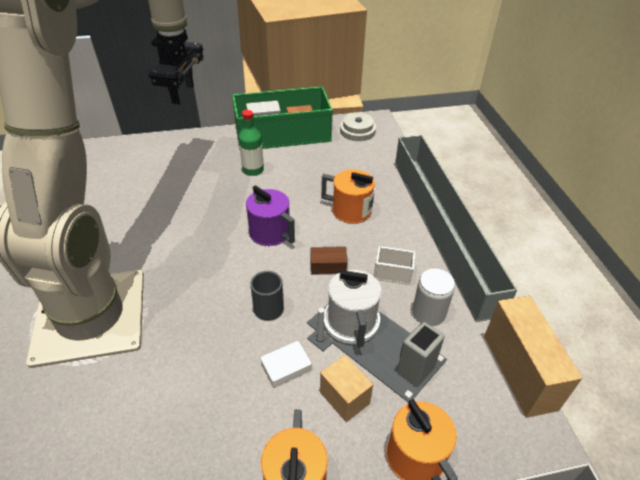

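View pics/top0.png

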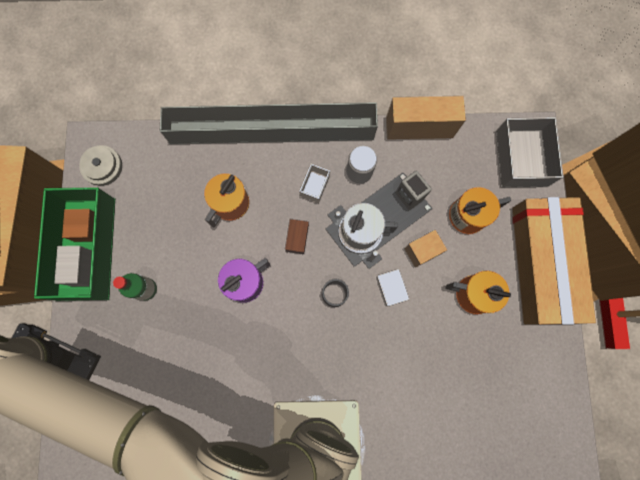

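The side view shows the steel tin at about (352,300), its handle at (360,330) towards the camera, and the scanner at (420,350). In the top view the tin is at (362,228) and the scanner at (413,187). I'll zoom in on both and measure.

```bash
python3 - <<'E'
from h import *
for c,(x0,y0,x1,y1) in dict(top=(280,130,460,320),side=(240,230,480,430)).items():
    f=np.load(c+'0.npz');im=f['im'];
    save(c+'0z',cv2.resize(im[y0:y1,x0:x1],None,fx=3.1,fy=3.1 if c=='top' else 3,interpolation=cv2.INTER_CUBIC))
f=np.load('top0.npz');d=f['d'];P=pts('top',d);np.save('P.npy',P)
def summ(n,m):
    p=P[m&(d>0)];print(n,len(p),np.round(np.median(p,0),3),np.round(np.percentile(p,[2,98],axis=0),3).tolist())
for n in ['station','scanner','tin','tall_post','short_post','label','handle','cap','window']:
    try: r=vision.trace(n,'top')
    except Exception as e: print(n,e);continue
    for q in r[:4]: print(round(q['score'],2),np.round(q['bbox'],1));summ(n,q['pixels'])
E
```

```text
0.57 [379.1 219.2 102.7  96.7]
station 3591 [ 0.65  -0.233  0.009] [[0.496, -0.326, 0.0], [0.741, -0.054, 0.129]]
0.83 [411.7 191.1  33.   38.1]
scanner 830 [ 0.679 -0.275  0.122] [[0.647, -0.316, 0.016], [0.721, -0.244, 0.131]]
0.36 [366.5 227.8  54.   45.1]
scanner 1731 [ 0.578 -0.135  0.125] [[0.532, -0.216, 0.024], [0.636, -0.082, 0.154]]
0.97 [244.6 278.5  47.4  42.8]
tin 1594 [0.442 0.193 0.106] [[0.39, 0.136, 0.022], [0.492, 0.249, 0.133]]
0.88 [366.3 228.1  54.6  49.7]
tin 1657 [ 0.577 -0.134  0.125] [[0.532, -0.216, 0.035], [0.632, -0.082, 0.154]]
0.88 [477.8 292.4  68.3  44.8]
tin 1956 [ 0.397 -0.442  0.105] [[0.347, -0.504, 0.003], [0.449, -0.371, 0.133]]
0.8 [229.2 200.1  44.4  48.1]
tin 1691 [0.668 0.24  0.105] [[0.609, 0.189, 0.009], [0.73, 0.291, 0.133]]
0.59 [336.5 294.1  20.3  25.9]
tall_post 209 [ 0.41  -0.066  0.09 ] [[0.37, -0.089, 0.009], [0.436, -0.025, 0.1]]
0.51 [374.4 256.8   5.7  13.7]
tall_post 71 [ 0.504 -0.163  0.064] [[0.498, -0.177, 0.007], [0.517, -0.157, 0.114]]
0.63 [362.1 166.2  34.2  38. ]
short_post 886 [ 0.755 -0.137  0.113] [[0.732, -0.174, 0.01
[... 769 characters left out ...]
 -0.535, 0.003], [0.679, -0.398, 0.133]]
0.64 [368.9 226.8  59.7  43.7]
handle 1768 [ 0.578 -0.137  0.125] [[0.532, -0.223, 0.008], [0.636, -0.082, 0.154]]
0.71 [226.2 185.7  14.2  20.6]
cap 186 [0.696 0.23  0.128] [[0.675, 0.215, 0.105], [0.722, 0.25, 0.136]]
0.67 [356.6 221.9  11.8  19.9]
cap 173 [ 0.586 -0.114  0.148] [[0.562, -0.13, 0.128], [0.608, -0.1, 0.156]]
0.57 [500.4 293.8  24.7  14.8]
cap 197 [ 0.393 -0.475  0.129] [[0.38, -0.504, 0.11], [0.409, -0.448, 0.137]]
0.49 [473.9 207.8  22.7  14.6]
cap 179 [ 0.622 -0.432  0.128] [[0.61, -0.458, 0.108], [0.639, -0.405, 0.137]]
0.9 [414.4 190.2  31.7  42.4]
window 798 [ 0.679 -0.275  0.122] [[0.647, -0.315, 0.026], [0.719, -0.244, 0.131]]
```

View pics/top0z.png

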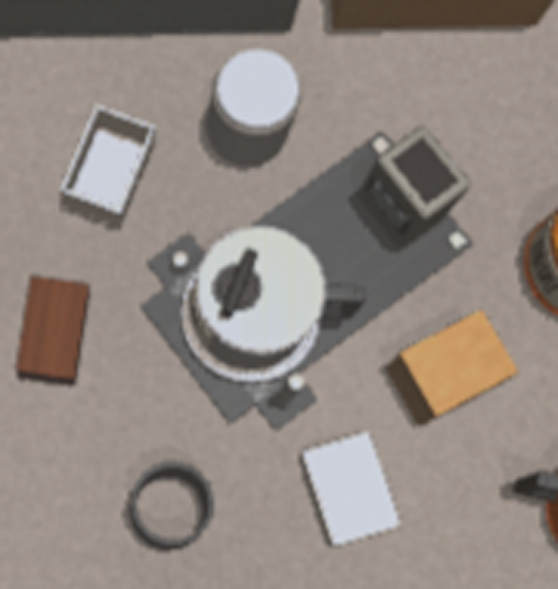

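View pics/side0z.png

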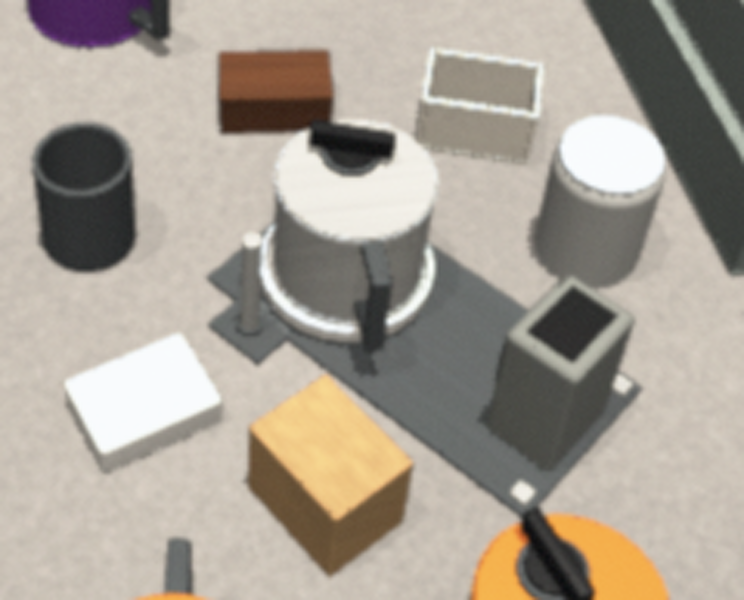

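```bash
python3 - <<'E'
from h import *
P=np.load('P.npy');im=np.load('top0.npz')['im']
reg=(abs(P[...,0]-.577)<.12)&(abs(P[...,1]+.15)<.13)
# tin top: circle fit
m=reg&(abs(P[...,2]-.125)<.004)&(np.hypot(P[...,0]-.577,P[...,1]+.137)<.1)
(c,r)=cv2.minEnclosingCircle(P[m][:,:2].astype(np.float32));print('tin',c,r)
# wing
c=np.array(c)
m=reg&(P[...,2]>.146)&(P[...,2]<.16)&(np.hypot(P[...,0]-c[0],P[...,1]-c[1])<.08)
q=P[m][:,:2].astype(np.float32);print('wing',cv2.minAreaRect(q),q.mean(0),np.median(P[m][:,2]))
# scanner top
m=(abs(P[...,2]-.124)<.006)&(P[...,0]>.62)&(P[...,1]<-.22)&(P[...,1]>-.34)
q=P[m][:,:2].astype(np.float32);print('scanner',cv2.minAreaRect(q),len(q))
# handle
m=reg&(abs(P[...,2]-.122)<.008);R=np.hypot(P[...,0]-c[0],P[...,1]-c[1]);m&=(R>.062)&(R<.1)&(P[...,0]<.66)
q=P[m];print('handle',len(q),q.mean(0),R[m].min(),R[m].max())
# base plate
m=reg|((abs(P[...,0]-.62)<.16)&(abs(P[...,1]+.2)<.16));m&=(P[...,2]>.003)&(P[...,2]<.012)&(im.max(-1)<110)
q=P[m][:,:2].astype(np.float32);print('plate',cv2.minAreaRect(q),len(q))
# posts
for lo,hi in((.02,.03),(.105,.116)):
  m=reg&(P[...,2]>lo)&(P[...,2]<hi)&(R>.07)&(R<.1);
  if m.any():print(lo,np.round(P[m],3)[:25].tolist())
E
```

```text
tin (0.5833288431167603, -0.15285997092723846) 0.07271821796894073
wing ((0.5865254402160645, -0.1156756728887558), (0.011692211963236332, 0.05992631986737251), 66.8685531616211) [ 0.5855984  -0.11518146] 0.152291869185619
scanner ((0.7959820032119751, -0.283935010433197), (0.2981448471546173, 0.11269988119602203), 0.20460852980613708) 917
handle 166 [ 0.58586105 -0.11460327  0.12459309] 0.062104718985485606 0.07568126536750125
plate ((0.6267747282981873, -0.1845458447933197), (0.32562050223350525, 0.29535728693008423), 88.45903778076172) 1889
0.02 [[0.642, -0.074, 0.029], [0.64, -0.071, 0.024], [0.64, -0.074, 0.024], [0.64, -0.077, 0.025], [0.636, -0.068, 0.027], [0.636, -0.071, 0.027], [0.637, -0.074, 0.024], [0.637, -0.077, 0.025], [0.634, -0.068, 0.025], [0.634, -0.071, 0.025], [0.633, -0.074, 0.026], [0.634, -0.077, 0.026], [0.63, -0.071, 0.028], [0.631, -0.074, 0.025], [0.628, -0.089, 0.021], [0.622, -0.085, 0.025], [0.618, -0.082, 0.028], [0.618, -0.085, 0.029], [0.615, -0.082, 0.027], [0.612, -0.082, 0.027], [0.61, -0.082, 0.024], [0.606, -0.079, 0.029], [0.603, -0.076, 0.028], [0.603, -0.079, 0.028], [0.601, -0.076, 0.027]]
0.105 [[0.592, -0.08, 0.107], [0.586, -0.08, 0.109], [0.583, -0.08, 0.107], [0.579, -0.227, 0.115], [0.581, -0.08, 0.107], [0.573, -0.224, 0.115], [0.575, -0.082, 0.109], [0.572, -0.082, 0.106], [0.566, -0.084, 0.11], [0.564, -0.084, 0.109], [0.559, -0.087, 0.106], [0.512, -0.162, 0.115], [0.513, -0.166, 0.105], [0.513, -0.169, 0.108], [0.51, -0.161, 0.108], [0.511, -0.163, 0.106], [0.51, -0.165, 0.111], [0.509, -0.168, 0.115], [0.51, -0.171, 0.109], [0.507, -0.16, 0.11], [0.507, -0.162, 0.114], [0.507, -0.165, 0.113], [0.507, -0.168, 0.112], [0.507, -0.17, 0.113], [0.504, -0.16, 0.112]]
```

```bash
python3 - <<'E'
from h import *
P=np.load('P.npy');im=np.load('top0.npz')['im']
c0=np.array([.582,-.1365])
R=np.hypot(P[...,0]-c0[0],P[...,1]-c0[1])
m=(R<.062)&(abs(P[...,2]-.1255)<.005)
q=P[m][:,:2].astype(np.float32);h=cv2.convexHull(q)
c,r=cv2.minEnclosingCircle(h);print('tin',c,r,q.mean(0))
(e)=cv2.fitEllipse(h);print(e)
c=np.array(e[0])
D=P[...,:2]-c;R=np.hypot(D[...,0],D[...,1]);A=np.degrees(np.arctan2(D[...,1],D[...,0]))
m=(R>.065)&(R<.1)&(P[...,2]>.08)&(P[...,2]<.13)&(A>-140)&(A<-40)&(P[...,0]>.53)
print('handle',m.sum(),R[m].min(),R[m].max(),np.median(A[m]),np.percentile(A[m],[3,97]),P[m].mean(0), np.median(P[m][:,2]))
v=np.array([.5865-c[0],-.1155-c[1]]);print('cap off',np.hypot(*v),np.degrees(np.arctan2(v[1],v[0])))
m=(P[...,2]>.118)&(P[...,2]<.135)&(P[...,0]>.63)&(P[...,0]<.74)&(P[...,1]<-.23)&(P[...,1]>-.33)
q=P[m][:,:2].astype(np.float32);b=cv2.minAreaRect(q);print('scanner',b,len(q))
m=(R>.0755)&(R<.1)&(P[...,2]>.1)&(P[...,2]<.12)&(P[...,0]<.53);print('tall',P[m].mean(0),m.sum())
m=(np.hypot(P[...,0]-.636,P[...,1]+.073)<.012)&(P[...,2]>.02)&(P[...,2]<.03);print('short',P[m].mean(0),m.sum())
E
```

```text
tin (0.5841163396835327, -0.13851399719715118) 0.05868286266922951 [ 0.5839688 -0.1390932]
((0.5852751135826111, -0.13736136257648468), (0.11022992432117462, 0.11582348495721817), 8.228435516357422)
handle 61 0.06509503254353459 0.08997342751950245 -95.52630732298375 [-98.71224719 -89.49069788] [ 0.57867888 -0.21580618  0.11683594] 0.12169166336271808
cap off 0.021895650719629883 86.79308553676918
scanner ((0.6882752776145935, -0.2823282480239868), (0.06974950432777405, 0.055622369050979614), 34.40155029296875) 489
tall [ 0.50652177 -0.16489784  0.10928726] 25
short [ 0.63687242 -0.07201784  0.02580186] 18
```

Measurements so far:

| Item | Estimate |
|---|---|
| Tin centre | (0.585, -0.1375) |
| Handle direction | about -95° |
| Label direction | about 85° |
| Wing, long axis | about 157°, so the cap is roughly 71° open |
| Station x axis | about -55° |
| Tall post direction | about -161° |

The tall post blocks the clockwise way, so the tin has to turn anticlockwise by about 220°. I'll move above the cap first.

Request:
arm_command:
  steps:
    - [0, 0, -4, 0]
    - [-3, -2.5, -8, 0]
    - [-8, -6.5, -8, 0]
    - [-13, -11, -8, 0]
    - [-18, -15, -8, 0]
    - [-23, -19.3, -8, 0]
    - [-28, -23.5, -8, 0]
    - [-33, -27.7, -8, -1]
    - [-38, -31.9, -8, -1.5]
    - [-43, -36, -8, -1.5]
    - [-48, -40.2, -8, -1.5]
    - [-53, -44.4, -8, -1.5]
  fingers: 8.7

```text
clock: 2.1
eef_pos: [0.5461, -0.0322, 0.3249]
tcp_rot: [[-0.921, 0.39, 0.001], [0.39, 0.921, 0.0], [-0.001, 0.001, -1.0]]
force: [0.3, 0.4, 0.1]
finger_gap: 0.0871
```

Request:
arm_command:
  steps:
    - [-3, -2.5, 0, 0]
    - [-5, -4.2, 0, 0]
    - [-5.2, -4.4, 0, 0]
    - [-5.2, -4.4, 0, 0]
    - [-5.2, -4.4, 0, 0]

```text
clock: 2.72
eef_pos: [0.5761, -0.0899, 0.3246]
tcp_rot: [[-0.921, 0.389, 0.0], [0.389, 0.921, 0.001], [0.0, 0.001, -1.0]]
force: [-0.4, -0.1, -0.4]
finger_gap: 0.0871
```

```bash
cat > look.py <<'E'
import sys
from h import *
n=sys.argv[1]
s=robot.sense();im,d=vision.read_camera('wrist');T=wristT(s);P=pts('wrist',d,T);save(n,im);np.savez(n+'.npz',im=im,d=d,P=P)
print(s['clock'],s['eef_pos'].round(4),'yaw',np.degrees(np.arctan2(s['tcp_rot'][1,0],s['tcp_rot'][0,0])).round(1),s['qpos'].round(1),s['tcp_rot'][:,2].round(3),s['force'].round(1))
c0=np.array([.585,-.1375])
R=np.hypot(P[...,0]-c0[0],P[...,1]-c0[1])
m=(R<.09)&(P[...,2]>.1475)&(P[...,2]<.158)
if m.sum()>20: print('wing',cv2.minAreaRect(P[m][:,:2].astype(np.float32)),np.median(P[m][:,2]),m.sum())
m=(R<.062)&(abs(P[...,2]-.125)<.005)
if m.sum()>50: print('tin',cv2.fitEllipse(cv2.convexHull(P[m][:,:2].astype(np.float32))),np.median(P[m][:,2]))
m=(R>.068)&(R<.098)&(P[...,2]>.112)&(P[...,2]<.13)
if m.sum()>20:
  q=P[m];print('handle top',cv2.minAreaRect(q[:,:2].astype(np.float32)),q.mean(0),len(q))
E
python3 look.py w1
```

```text
2.725 [ 0.5761 -0.0899  0.3246] yaw 157.1 [-22.3  12.6  32.2  84.5  -6.8  84.8  77. ] [ 0.     0.001 -1.   ] [-0.4 -0.1 -0.4]
wing ((0.583497166633606, -0.11673443764448166), (0.011321572586894035, 0.059366561472415924), 66.0694808959961) 0.15097875015054235 667
tin ((0.5825719833374023, -0.13843736052513123), (0.11047307401895523, 0.11704668402671814), 178.33926391601562) 0.12427481088712972
handle top ((0.5777340531349182, -0.21619518101215363), (0.02263326197862625, 0.014182711951434612), 85.68252563476562) [ 0.57685568 -0.21576521  0.12056843] 253
```

View pics/w1.png

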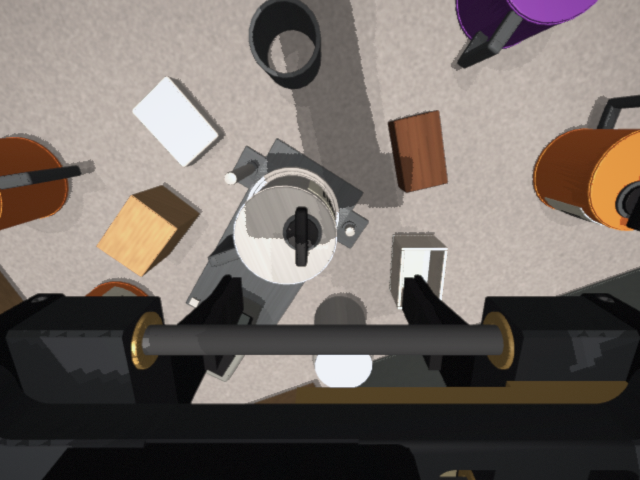

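The wrist view shows the wing near (302,235) with the handle to its left, and the fingers clear of everything. I'll descend partway and measure again.

Request:
arm_command:
  steps:
    - [-1, -1.1, 2, 0]
    - [-1.8, -2.1, 6, 1]
    - [-1.8, -2.1, 10, 1]
    - [-1.8, -2.1, 11.5, 1]
    - [-1.8, -2.1, 11.5, 1]
    - [-1.8, -2.1, 11.5, 1]
  fingers: 5

```text
clock: 3.52
eef_pos: [0.5853, -0.1178, 0.211]
tcp_rot: [[-0.914, 0.407, 0.002], [0.407, 0.914, -0.0], [-0.002, 0.001, -1.0]]
force: [0.1, -0.3, 0.6]
finger_gap: 0.0505
```

```bash
python3 look.py w2
```

```text
3.525 [ 0.5853 -0.1178  0.211 ] yaw 156.0 [-19.2  18.   32.3  92.5 -10.   72.3  80.8] [ 0.002 -0.    -1.   ] [ 0.1 -0.3  0.6]
wing ((0.5836436748504639, -0.11663144826889038), (0.011815615929663181, 0.05976124480366707), 66.49088287353516) 0.1510521532142931 1554
tin ((0.583034336566925, -0.1387600302696228), (0.11107605695724487, 0.11709994822740555), 7.528420448303223) 0.12435763939129983
handle top ((0.5772433876991272, -0.21640180051326752), (0.023090794682502747, 0.013614608906209469), 84.45072937011719) [ 0.5753732  -0.21447968  0.12020704] 429
```

View pics/w2.png

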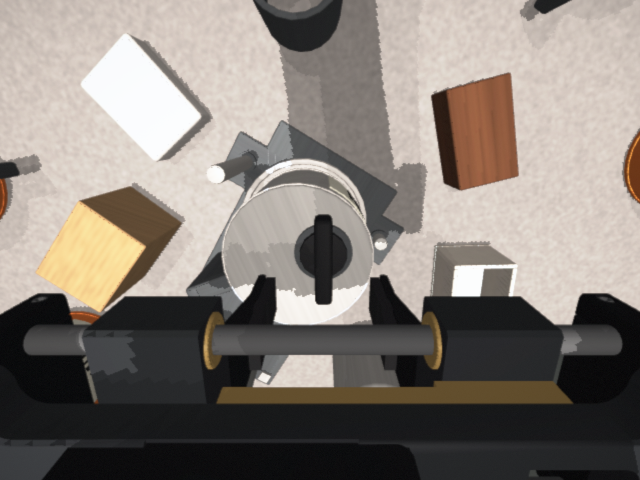

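The wing sits at (323,258), centred between the fingers. Descend and grip.

Request:
arm_command:
  steps:
    - [0.2, 0, 2, 0]
    - [0.2, 0, 4, 0]
    - [0.2, 0, 5.4, 0]
    - [0.2, 0, 5.4, 0]
  fingers: 4

```text
clock: 4.08
eef_pos: [0.5826, -0.1167, 0.1553]
tcp_rot: [[-0.914, 0.407, -0.001], [0.407, 0.914, 0.0], [0.001, -0.0, -1.0]]
force: [-0.1, 0.1, -0.3]
finger_gap: 0.0404
```

Request:
arm_command:
  steps:
    - [0, 0, 0, 0]
    - [0, 0, 0, 0]
    - [0, 0, 0, 0]
    - [0, 0, 0, 0]
    - [0, 0, 0, 0]
    - [0, 0, 0, 0]
  fingers: 0.5
  grip_force: 30

```text
clock: 4.82
eef_pos: [0.5835, -0.1165, 0.1565]
tcp_rot: [[-0.914, 0.406, 0.002], [0.406, 0.914, 0.0], [-0.002, 0.001, -1.0]]
force: [0.0, 1.4, 5.6]
finger_gap: 0.0119
```

```bash
python3 look.py w3; python3 -c "
from h import *
print(robot.sense())"
```

```text
4.825 [ 0.5835 -0.1165  0.1565] yaw 156.0 [-18.6  20.5  31.5  96.4 -11.6  66.3  81.9] [ 0.002  0.    -1.   ] [0.  1.4 5.6]
wing ((0.5821184515953064, -0.11886359006166458), (0.029316792264580727, 0.059537626802921295), 52.869041442871094) 0.15109319547380076 2275
tin ((0.5831450819969177, -0.1368129551410675), (0.11158845573663712, 0.11250629276037216), 58.58600997924805) 0.12433667478675592
handle top ((0.5711347460746765, -0.21986988186836243), (0.010499806143343449, 0.0011779693886637688), 86.94200897216797) [ 0.5710421  -0.21872572  0.1141601 ] 33
{'clock': 4.875, 'qpos': array([-18.59728772,  20.48170407,  31.48136897,  96.38859443,
       -11.56095028,  66.26705761,  81.94286356]), 'qvel': array([-2.49839051e-02,  6.21729286e-02,  6.42430245e-02,  9.32205389e-02,
        6.04788047e-02,  1.27204759e-01,  2.14331600e-05]), 'tau': array([ 6.93736877e-01, -5.04697108e+01,  8.14911157e+00, -3.29237294e+01,
        3.78608610e-01,  1.36979758e-01, -8.51218851e-03]), 'eef_pos': array([ 0.58352905, -0.11652687,  0.15646244]), 'tcp_rot': array([[-9.13639581e-01,  4.06520176e-01,  2.01567885e-03],
       [ 4.06521637e-01,  9.13641084e-01,  3.59100550e-04],
       [-1.69562539e-03,  1.14750554e-03, -9.99997904e-01]]), 'force': array([1.30744008, 1.28364107, 6.0621789 ]), 'torque': array([ 0.17605246, -0.11684574,  0.02293248]), 'finger_gap': 0.011831558903222026}
```

View pics/w3.png

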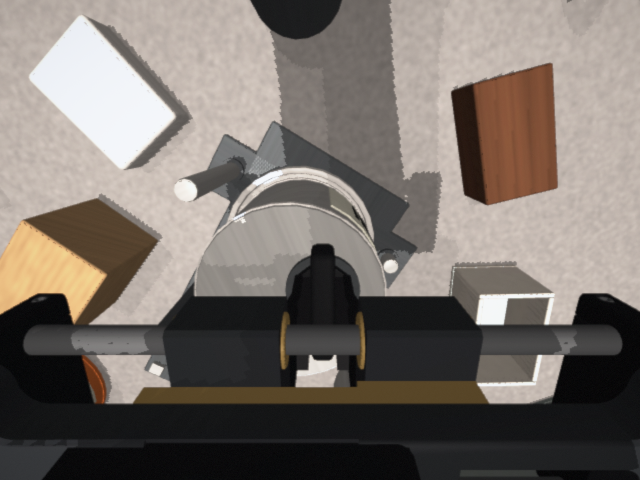

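The wing is gripped, with the gap at 11.9 mm. Turn it clockwise on the spot, which is positive about the downward tool z.

Request:
arm_command:
  steps:
    - [0, 0, 0, 3]
    - [0, 0, 0, 7]
    - [0, 0, 0, 12]
    - [0, 0, 0, 17]
    - [0, 0, 0, 22]
    - [0, 0, 0, 27]
    - [0, 0, 0, 32]
    - [0, 0, 0, 35]
    - [0, 0, 0, 35]

```text
clock: 6.0
eef_pos: [0.5839, -0.116, 0.1565]
tcp_rot: [[-0.515, 0.857, 0.003], [0.857, 0.515, 0.001], [-0.001, 0.003, -1.0]]
force: [1.9, 1.9, 5.9]
finger_gap: 0.0115
```

```bash
python3 look.py w4; python3 -c "
from h import *
s=robot.sense();print(s['force'],s['torque'],s['finger_gap'])"
```

```text
6.0 [ 0.5839 -0.116   0.1565] yaw 121.0 [-23.4  21.6  37.7  96.6 -14.3  66.5  49.1] [ 0.003  0.001 -1.   ] [1.9 1.9 5.9]
wing ((0.5858398079872131, -0.11444902420043945), (0.029278837144374847, 0.0591391958296299), 44.65916442871094) 0.1511491144362168 2262
tin ((0.5831189751625061, -0.1360887587070465), (0.11032554507255554, 0.11203611642122269), 81.81351470947266) 0.12436135712378854
[3.05188787 2.26528631 5.9017031 ] [ 0.48294101 -0.46011067 -0.00902519] 0.011683228437378988
```

View pics/w4.png

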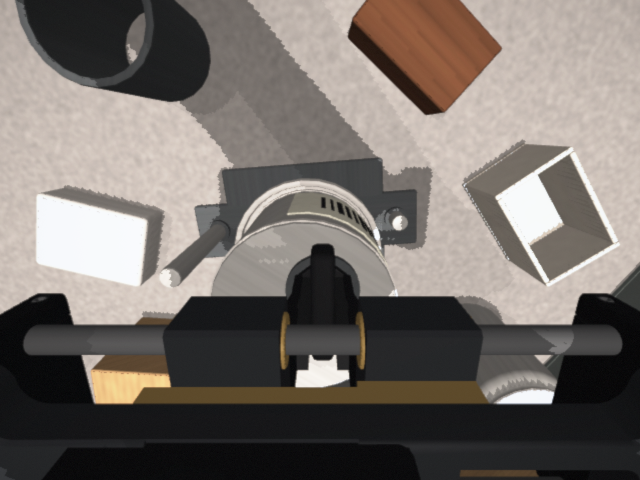

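The wing has turned 35° while the tin stayed put; the label shows at (345,210). Continue towards the stop.

Request:
arm_command:
  steps:
    - [0, 0, 0, 3]
    - [0, 0, 0, 7]
    - [0, 0, 0, 12]
    - [0, 0, 0, 17]
    - [0, 0, 0, 22]
    - [0, 0, 0, 27]
    - [0, 0, 0, 30]
    - [0, 0, 0, 33]
    - [0, 0, 0, 33]

```text
clock: 7.18
eef_pos: [0.5844, -0.1158, 0.1565]
tcp_rot: [[0.034, 0.999, 0.004], [0.999, -0.034, 0.001], [0.001, 0.003, -1.0]]
force: [4.6, 2.1, 5.1]
finger_gap: 0.0115
```

```bash
python3 look.py w5; python3 -c "
from h import *
s=robot.sense();print(s['force'],s['torque'],s['finger_gap'])"
```

```text
7.175 [ 0.5844 -0.1158  0.1565] yaw 88.0 [-28.1  23.1  44.   96.8 -17.3  66.9  18.5] [ 0.004  0.001 -1.   ] [4.6 2.1 5.1]
wing ((0.5814456343650818, -0.1159248799085617), (0.05917988717556, 0.029027655720710754), 74.82030487060547) 0.1511672170849282 2279
tin ((0.5828944444656372, -0.134624183177948), (0.10776035487651825, 0.11007807403802872), 96.47567749023438) 0.12438284521599433
[4.2700897  3.16971119 5.89125665] [ 0.54638328 -0.9623398   0.00973253] 0.01142609186911278
```

View pics/w5.png

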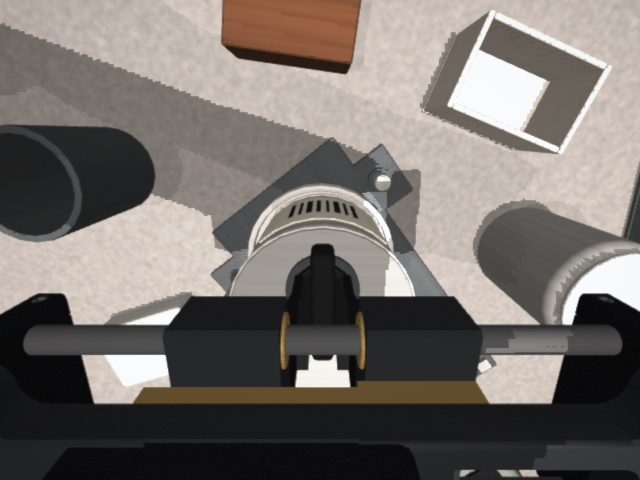

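The label at (323,208) now lines up with the wing, so the cap is close to its stop. I'll overdrive gently to seat it.

Request:
arm_command:
  steps:
    - [0, 0, 0, 2]
    - [0, 0, 0, 4]
    - [0, 0, 0, 4]
    - [0, 0, 0, 4]

```text
clock: 7.72
eef_pos: [0.5843, -0.1168, 0.1566]
tcp_rot: [[0.104, 0.995, 0.004], [0.995, -0.104, -0.0], [0.0, 0.004, -1.0]]
force: [6.1, -0.6, 4.1]
finger_gap: 0.0117
```

```bash
python3 look.py w6; python3 -c "
from h import *
s=robot.sense();print(s['force'],s['torque'],s['finger_gap'])"
```

```text
7.725 [ 0.5843 -0.1168  0.1566] yaw 84.0 [-28.6  23.3  44.8  96.8 -17.7  66.9  14.9] [ 0.004 -0.    -1.   ] [ 6.1 -0.6  4.1]
wing ((0.5864431858062744, -0.11723927408456802), (0.02907625585794449, 0.0596228763461113), 8.289437294006348) 0.15120955957597793 2284
tin ((0.5820969939231873, -0.13561345636844635), (0.10752066969871521, 0.1102561429142952), 80.30306243896484) 0.12446032287422637
[ 5.3625326  -1.08205923  3.62504194] [-0.17060791 -1.20245605  0.08607743] 0.011763414587769326
```

View pics/w6.png

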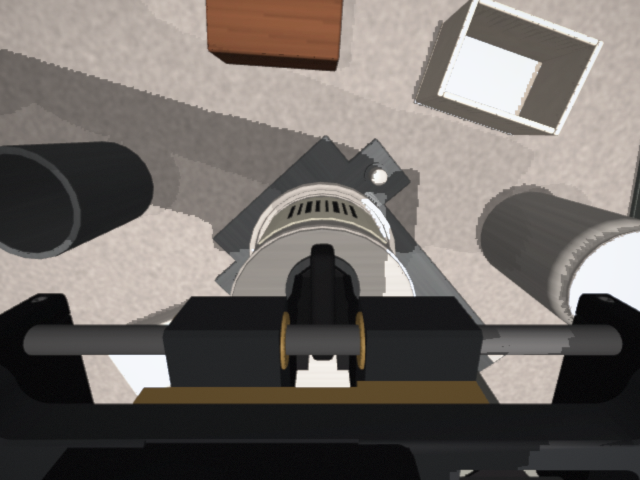

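The label now moves with the wing: it stays at (323,208) while the tool turned, so the stop has been reached. One more small nudge, then release, rise and look.

Request:
arm_command:
  steps:
    - [0, 0, 0, 3]
    - [0, 0, 0, 3]
    - [0, 0, 0, 3]

```text
clock: 8.15
eef_pos: [0.5841, -0.1175, 0.1566]
tcp_rot: [[0.156, 0.988, 0.004], [0.988, -0.156, -0.001], [-0.001, 0.004, -1.0]]
force: [4.7, -1.9, 4.0]
finger_gap: 0.0117
```

Request:
arm_command:
  steps:
    - [0, 0, 0, 0]
    - [0, 0, 0, 0]
    - [0, 0, 0, 0]
    - [0, 0, -3, 0]
    - [0, 0, -7, 0]
    - [0, 0, -11, 0]
    - [0, 0, -11, 0]
    - [0, 0, -11, 0]
  fingers: 5

```text
clock: 9.15
eef_pos: [0.5822, -0.1165, 0.2645]
tcp_rot: [[0.156, 0.988, -0.002], [0.988, -0.156, 0.0], [0.0, -0.002, -1.0]]
force: [1.2, -1.1, -0.3]
finger_gap: 0.0498
```

```bash
python3 look.py w7
```

```text
9.15 [ 0.5822 -0.1165  0.2645] yaw 81.0 [-31.2  18.3  48.   89.  -13.7  78.9   9. ] [-0.002  0.    -1.   ] [ 1.2 -1.1 -0.3]
wing ((0.5852285027503967, -0.11827543377876282), (0.05886603146791458, 0.011979864910244942), 78.74307250976562) 0.15103848977821804 1021
tin ((0.5803514122962952, -0.1393592357635498), (0.11089839041233063, 0.11480610072612762), 168.01522827148438) 0.12437076368638911
handle top ((0.5646645426750183, -0.20667119324207306), (0.009476963430643082, 0.013753069564700127), 81.33905029296875) [ 0.56458203 -0.20689271  0.12124467] 111
```

View pics/w7.png

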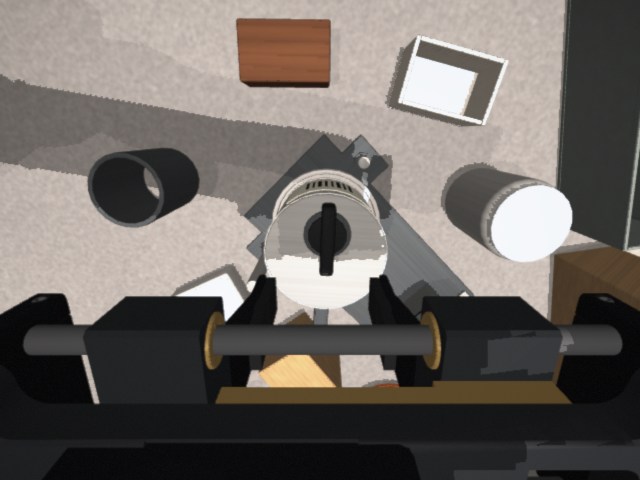

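The cap is essentially shut: the wing is at 78.7° and the handle-label line at about 77°. Next, go above the handle bar with the tool x axis along the radius.

Request:
arm_command:
  steps:
    - [-4, 0, 1, 1]
    - [-8, 0, 3, 2]
    - [-10.7, -0.1, 5, 3]
    - [-10.7, -0.1, 5, 3]
    - [-10.7, -0.1, 5, 3]
  fingers: 5

```text
clock: 9.82
eef_pos: [0.565, -0.2214, 0.215]
tcp_rot: [[0.207, 0.978, -0.001], [0.978, -0.207, 0.001], [0.0, -0.001, -1.0]]
force: [0.3, -0.7, 0.2]
finger_gap: 0.0501
```

```bash
python3 look.py w8; python3 - <<'E'
from h import *
f=np.load('w8.npz');P=f['P']
# grid of heights near expected handle
m=(np.hypot(P[...,0]-.564,P[...,1]+.222)<.03)&(P[...,2]>.115)&(P[...,2]<.13)
q=P[m];print(len(q), q.mean(0) if len(q) else '',cv2.minAreaRect(q[:,:2].astype(np.float32)) if len(q)>5 else '')
E
```

```text
9.825 [ 0.565  -0.2214  0.215 ] yaw 78.0 [-20.7  22.9  49.1  91.1 -17.8  74.3  19. ] [-0.001  0.001 -1.   ] [ 0.3 -0.7  0.2]
wing ((0.5851161479949951, -0.11889621615409851), (0.05964171513915062, 0.012016171589493752), 78.46342468261719) 0.1511120154085299 2335
tin ((0.5805004835128784, -0.1392412781715393), (0.11100486665964127, 0.11404005438089371), 165.55653381347656) 0.12446301368106777
handle top ((0.5632610321044922, -0.21463197469711304), (0.025392631068825722, 0.013651699759066105), 77.6881103515625) [ 0.56319519 -0.21442272  0.12115374] 592
848 [ 0.56438821 -0.20935435  0.12121266] ((0.564289927482605, -0.20962895452976227), (0.035572078078985214, 0.013656786642968655), 77.91191864013672)
```

View pics/w8.png

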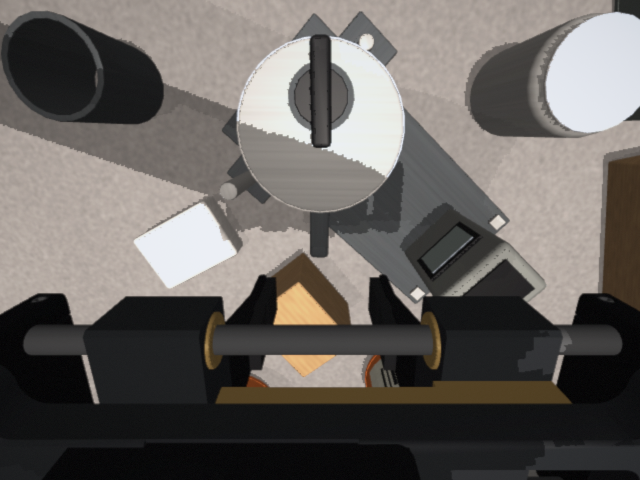

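The handle line is at 77.9° and the wing at 78.5°, so the cap is shut to about 0.6°. The bar lies around (319,240), 2-3 mm to the left of the finger centre. Shift, descend and cage it.

Request:
arm_command:
  steps:
    - [0, -0.25, 3, 0]
    - [0, -0.25, 6, 0]
    - [0, -0.25, 9, 0]
    - [0, -0.25, 10.3, 0]
    - [0, -0.25, 10.3, 0]
  fingers: 5

```text
clock: 10.5
eef_pos: [0.5627, -0.2211, 0.1124]
tcp_rot: [[0.207, 0.978, -0.001], [0.978, -0.207, 0.0], [0.0, -0.001, -1.0]]
force: [0.8, -0.7, 1.3]
finger_gap: 0.05
```

Request:
arm_command:
  steps:
    - [0, 0, 0, 0]
    - [0, 0, 0, 0]
    - [0, 0, 0, 0]
    - [0, 0, 0, 0]
  fingers: 1.8
  grip_force: 10

```text
clock: 11.0
eef_pos: [0.5626, -0.2218, 0.1128]
tcp_rot: [[0.208, 0.978, 0.0], [0.978, -0.208, 0.0], [0.0, 0.0, -1.0]]
force: [0.8, -1.1, 0.1]
finger_gap: 0.0208
```

```bash
cat > arc.py <<'E'
import sys
from h import *
# arc.py phi_now dphi nrows : rows about C, from commanded pose ~ measured pose
C=np.array([.582,-.137]); phi0,dphi,n=map(float,sys.argv[1:4]); r=float(sys.argv[4]) if len(sys.argv)>4 else .086
s=robot.sense();R=s['tcp_rot'];p=s['eef_pos']
for i in range(1,int(n)+1):
    t=dphi*i/n; a=np.radians(phi0+t)
    tgt=np.r_[C+r*np.array([np.cos(a),np.sin(a)]),p[2]]
    d=R[:,:2].T@(tgt-p); print([round(d[0]*100,1),round(d[1]*100,1),0,round(-t,1)],end=', ')
D=p[:2]-C;print('\nnow r',np.hypot(*D),'ang',np.degrees(np.arctan2(D[1],D[0])),'yaw',np.degrees(np.arctan2(R[1,0],R[0,0])),'gap',s['finger_gap'],'F',s['force'].round(1),s['torque'].round(2),s['qpos'].round(0),s['clock'],p.round(4))
E
python3 look.py w9; python3 arc.py -102 60 12
```

```text
11.0 [ 0.5626 -0.2218  0.1128] yaw 78.0 [-18.3  28.4  45.9  97.7 -22.5  63.5  22.4] [ 0.  0. -1.] [ 0.8 -1.1  0.1]
wing ((0.5746104717254639, -0.16538670659065247), (0.11906769126653671, 0.030828235670924187), 77.59305572509766) 0.15114491702499555 6827
tin ((0.5805724263191223, -0.13911907374858856), (0.11111540347337723, 0.11619158834218979), 163.37371826171875) 0.12447480375466083
handle top ((0.5638267993927002, -0.21388846635818481), (0.023850716650485992, 0.043585821986198425), 76.61432647705078) [ 0.56393318 -0.21203424  0.12122298] 2309
[np.float64(0.1), np.float64(0.9), 0, -5.0], [np.float64(0.2), np.float64(1.6), 0, -10.0], [np.float64(0.4), np.float64(2.4), 0, -15.0], [np.float64(0.6), np.float64(3.1), 0, -20.0], [np.float64(0.9), np.float64(3.8), 0, -25.0], [np.float64(1.3), np.float64(4.4), 0, -30.0], [np.float64(1.7), np.float64(5.1), 0, -35.0], [np.float64(2.1), np.float64(5.7), 0, -40.0], [np.float64(2.6), np.float64(6.2), 0, -45.0], [np.float64(3.2), np.float64(6.7), 0, -50.0], [np.float64(3.8), np.float64(7.2), 0, -55.0], [np.float64(4.4), np.float64(7.6), 0, -60.0], 
now r 0.08699136308663748 ang -102.90081913083705 yaw 77.98852629288879 gap 0.01974062833177832 F [ 0.3  0.2 -0.3] [-0.11 -0.03  0.02] [-18.  28.  46.  98. -22.  64.  22.] 11.05 [ 0.5626 -0.2218  0.1127]
```

View pics/w9.png

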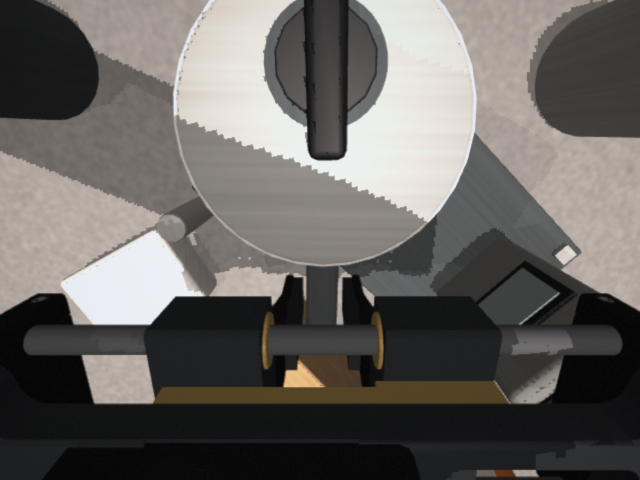

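The bar is caged and centred between the fingers at (322,290). Sweep anticlockwise 60°.

Request:
arm_command:
  steps:
    - [0, 0.7, 0, -4]
    - [0.2, 1.6, 0, -10]
    - [0.4, 2.4, 0, -15]
    - [0.6, 3.1, 0, -20]
    - [0.9, 3.8, 0, -25]
    - [1.3, 4.4, 0, -30]
    - [1.7, 5.1, 0, -35]
    - [2.1, 5.7, 0, -40]
    - [2.6, 6.2, 0, -45]
    - [3.2, 6.7, 0, -50]
    - [3.8, 7.2, 0, -55]
    - [4.4, 7.6, 0, -60]

```text
clock: 12.55
eef_pos: [0.6459, -0.1946, 0.1124]
tcp_rot: [[-0.745, 0.667, -0.001], [0.667, 0.745, -0.0], [0.0, -0.0, -1.0]]
force: [-1.0, -0.8, -0.4]
finger_gap: 0.0183
```

```bash
python3 arc.py -42 60 12
```

```text
[np.float64(0.0), np.float64(0.8), 0, -5.0], [np.float64(0.1), np.float64(1.5), 0, -10.0], [np.float64(0.3), np.float64(2.2), 0, -15.0], [np.float64(0.5), np.float64(2.9), 0, -20.0], [np.float64(0.8), np.float64(3.6), 0, -25.0], [np.float64(1.2), np.float64(4.3), 0, -30.0], [np.float64(1.6), np.float64(4.9), 0, -35.0], [np.float64(2.0), np.float64(5.5), 0, -40.0], [np.float64(2.5), np.float64(6.1), 0, -45.0], [np.float64(3.1), np.float64(6.6), 0, -50.0], [np.float64(3.7), np.float64(7.1), 0, -55.0], [np.float64(4.3), np.float64(7.5), 0, -60.0], 
now r 0.08608699637314224 ang -42.03780420459992 yaw 138.1362576139453 gap 0.018263830882838134 F [-1.  -0.8 -0.4] [-0.11  0.21  0.01] [ -9.  33.  31.  85. -18.  66.  73.] 12.55 [ 0.6459 -0.1946  0.1124]
```

Request:
arm_command:
  steps:
    - [0, 0.7, 0, -4]
    - [0.1, 1.5, 0, -10]
    - [0.3, 2.2, 0, -15]
    - [0.5, 2.9, 0, -20]
    - [0.8, 3.6, 0, -25]
    - [1.2, 4.3, 0, -30]
    - [1.6, 4.9, 0, -35]
    - [2.0, 5.5, 0, -40]
    - [2.5, 6.1, 0, -45]
    - [3.1, 6.6, 0, -50]
    - [3.7, 7.1, 0, -55]
    - [4.3, 7.5, 0, -60]

```text
clock: 14.05
eef_pos: [0.6641, -0.1102, 0.1124]
tcp_rot: [[-0.95, -0.311, -0.0], [-0.311, 0.95, -0.0], [0.001, -0.0, -1.0]]
force: [-0.4, -0.3, 0.5]
finger_gap: 0.018
```

```bash
python3 look.py w10;python3 arc.py 18 15 4
```

```text
14.05 [ 0.6641 -0.1102  0.1124] yaw -161.9 [ -7.1  31.   17.6  85.1  -9.8  65.4 120.3] [-0. -0. -1.] [-0.4 -0.3  0.5]
wing ((0.6107398867607117, -0.12781262397766113), (0.12290124595165253, 0.02786467783153057), 18.579286575317383) 0.15116997508200974 6949
tin ((0.585830569267273, -0.13715314865112305), (0.11093440651893616, 0.1187053695321083), 111.32793426513672) 0.12446528885000996
handle top ((0.6579660773277283, -0.11225895583629608), (0.019040148705244064, 0.0399555079638958), 15.724221229553223) [ 0.65527144 -0.11356159  0.12113967] 1963
[np.float64(0.1), np.float64(0.4), 0, -3.8], [np.float64(0.1), np.float64(1.0), 0, -7.5], [np.float64(0.2), np.float64(1.6), 0, -11.2], [np.float64(0.3), np.float64(2.1), 0, -15.0], 
now r 0.08668722489490958 ang 18.836412398680686 yaw -161.5711920339892 gap 0.0176892913996805 F [0.1 0.1 0. ] [-0.03  0.04  0.01] [ -7.  31.  17.  85. -10.  65. 120.] 14.1 [ 0.664  -0.109   0.1124]
```

View pics/w10.png

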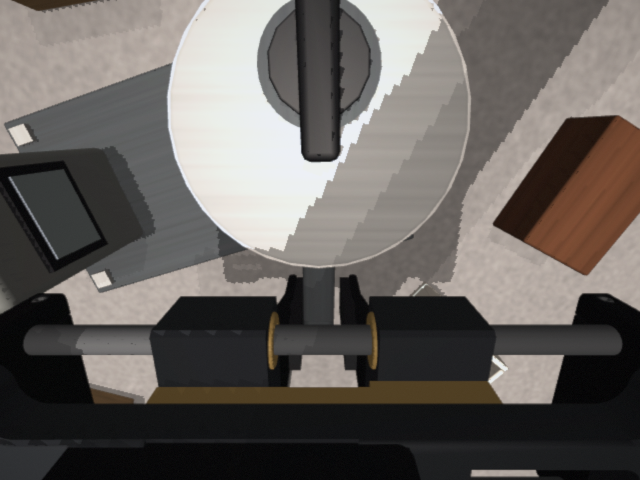

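The cage is working well: the tin is at about 17° and the handle is still centred at (318,290). Joint 7 is at 120°, so I'll regrip half a turn back. Open, rise, and turn +180°.

Request:
arm_command:
  steps:
    - [0, 0, 0, 0]
    - [0, 0, 0, 0]
    - [0, 0, 0, 0]
    - [0, 0, -3, 0]
    - [0, 0, -7, 0]
    - [0, 0, -8, 10]
    - [0, 0, -8, 20]
    - [0, 0, -8, 30]
    - [0, 0, -8, 40]
    - [0, 0, -8, 50]
    - [0, 0, -8, 60]
    - [0, 0, -8, 70]
  fingers: 4

```text
clock: 15.6
eef_pos: [0.6643, -0.1102, 0.1925]
tcp_rot: [[-0.61, 0.792, 0.0], [0.792, 0.61, 0.0], [-0.0, 0.0, -1.0]]
force: [-0.2, -0.7, -0.8]
finger_gap: 0.0399
```

Request:
arm_command:
  steps:
    - [0, 0, 0, 10]
    - [0, 0, 0, 20]
    - [0, 0, 0, 30]
    - [0, 0, 0, 40]
    - [0, 0, 0, 50]
    - [0, 0, 0, 60]
    - [0, 0, 0, 70]
    - [0, 0, 0, 80]
    - [0, 0, 0, 90]
    - [0, 0, 0, 100]
    - [0, 0, 0, 110]
    - [0, 0, 0, 110]

```text
clock: 17.1
eef_pos: [0.6643, -0.11, 0.1924]
tcp_rot: [[0.951, 0.31, -0.0], [0.31, -0.951, -0.0], [-0.0, 0.0, -1.0]]
force: [-0.6, -0.1, -0.1]
finger_gap: 0.04
```

```bash
python3 look.py w11; python3 - <<'E'
from h import *
im,d=vision.read_camera('top');save('t11',im[120:330,260:480].repeat(3,0).repeat(3,1)[:600]);P=pts('top',d)
E
python3 arc.py 18 1 1
```

```text
17.1 [ 0.6643 -0.11    0.1924] yaw 18.0 [-29.9  35.8  53.6  81.7 -28.9  76.9 -47. ] [-0. -0. -1.] [-0.6 -0.1 -0.1]
wing ((0.5905649662017822, -0.1344403475522995), (0.00607376778498292, 0.011706019751727581), 21.783679962158203) 0.15024880321663203 149
tin ((0.5716756582260132, -0.13966649770736694), (0.09300988912582397, 0.15031160414218903), 104.64827728271484) 0.12451078374212964
handle top ((0.6602137684822083, -0.11191956698894501), (0.02356518805027008, 0.013308445923030376), 17.977712631225586) [ 0.66134287 -0.11154769  0.12056472] 684
[np.float64(-0.1), np.float64(-0.1), 0, -1.0], 
now r 0.08657988350922999 ang 18.138449260700803 yaw 18.210276313723963 gap 0.04009407102943341 F [-0.3 -0.1 -0.3] [-0.04  0.2  -0.02] [-30.  36.  54.  82. -29.  77. -47.] 17.2 [ 0.6643 -0.11    0.1925]
```

View pics/w11.png

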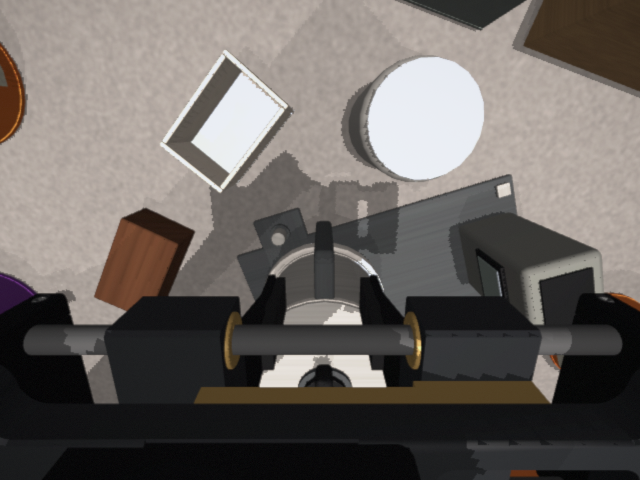

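View pics/t11.png

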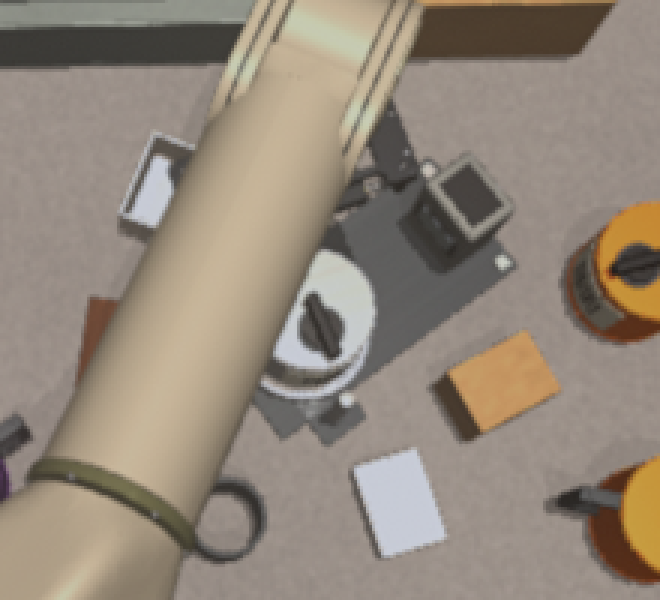

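The bar at (322,255) is centred and aligned with the fingers. Descend and cage it again.

Request:
arm_command:
  steps:
    - [0, 0, 3, 0]
    - [0, 0, 6, 0]
    - [0, 0, 8, 0]
    - [0, 0, 8, 0]
  fingers: 4

```text
clock: 17.7
eef_pos: [0.6636, -0.1099, 0.1114]
tcp_rot: [[0.951, 0.31, -0.002], [0.31, -0.951, 0.0], [-0.002, -0.001, -1.0]]
force: [-0.6, 0.1, 0.6]
finger_gap: 0.0399
```

Request:
arm_command:
  steps:
    - [0, 0, 0, 0]
    - [0, 0, 0, 0]
    - [0, 0, 0, 0]
  fingers: 1.8

```text
clock: 18.08
eef_pos: [0.6646, -0.1101, 0.1133]
tcp_rot: [[0.951, 0.309, 0.001], [0.309, -0.951, 0.0], [0.001, 0.0, -1.0]]
force: [0.1, 1.5, 0.8]
finger_gap: 0.0206
```

```bash
python3 look.py w12;python3 arc.py 18 60 12
```

```text
18.075 [ 0.6646 -0.1101  0.1133] yaw 18.0 [-28.7  39.6  50.8  86.3 -31.9  69.3 -45. ] [ 0.001  0.    -1.   ] [0.1 1.5 0.8]
wing ((0.6619237065315247, -0.11090758442878723), (0.015070886351168156, 0.030791014432907104), 17.86142349243164) 0.15217853931728897 223
tin ((0.634899914264679, -0.11977842450141907), (0.017908815294504166, 0.03754681721329689), 18.32246971130371) 0.12203296540874742
handle top ((0.6622348427772522, -0.11065608263015747), (0.027740130200982094, 0.04372081905603409), 18.230106353759766) [ 0.67136754 -0.10801678  0.12038067] 1775
[np.float64(-0.1), np.float64(-0.7), 0, -5.0], [np.float64(-0.2), np.float64(-1.5), 0, -10.0], [np.float64(-0.4), np.float64(-2.2), 0, -15.0], [np.float64(-0.6), np.float64(-2.9), 0, -20.0], [np.float64(-0.9), np.float64(-3.6), 0, -25.0], [np.float64(-1.2), np.float64(-4.3), 0, -30.0], [np.float64(-1.6), np.float64(-4.9), 0, -35.0], [np.float64(-2.1), np.float64(-5.5), 0, -40.0], [np.float64(-2.6), np.float64(-6.1), 0, -45.0], [np.float64(-3.2), np.float64(-6.6), 0, -50.0], [np.float64(-3.7), np.float64(-7.0), 0, -55.0], [np.float64(-4.4), np.float64(-7.4), 0, -60.0], 
now r 0.08681439678963944 ang 18.072305797557075 yaw 18.00375294932203 gap 0.019847809911394603 F [ 0.6  0.5 -0.4] [-0.05  0.21 -0.02] [-29.  40.  51.  86. -32.  69. -45.] 18.125 [ 0.6645 -0.1101  0.1131]
```

View pics/w12.png

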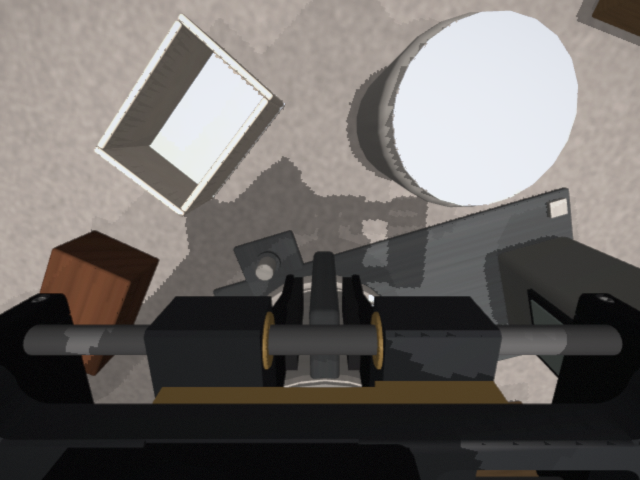

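The bar is caged at (322,290). Sweep.

Request:
arm_command:
  steps:
    - [0, -0.7, 0, -4]
    - [-0.2, -1.5, 0, -10]
    - [-0.4, -2.2, 0, -15]
    - [-0.6, -2.9, 0, -20]
    - [-0.9, -3.6, 0, -25]
    - [-1.2, -4.3, 0, -30]
    - [-1.6, -4.9, 0, -35]
    - [-2.1, -5.5, 0, -40]
    - [-2.6, -6.1, 0, -45]
    - [-3.2, -6.6, 0, -50]
    - [-3.7, -7, 0, -55]
    - [-4.4, -7.4, 0, -60]

```text
clock: 19.62
eef_pos: [0.5997, -0.0532, 0.1129]
tcp_rot: [[0.205, 0.979, 0.001], [0.979, -0.205, 0.0], [0.0, 0.001, -1.0]]
force: [0.4, 0.7, -0.5]
finger_gap: 0.0182
```

```bash
python3 arc.py 78 45 10
```

```text
[np.float64(0.0), np.float64(-0.7), 0, -4.5], [np.float64(-0.1), np.float64(-1.3), 0, -9.0], [np.float64(-0.2), np.float64(-2.0), 0, -13.5], [np.float64(-0.4), np.float64(-2.7), 0, -18.0], [np.float64(-0.6), np.float64(-3.3), 0, -22.5], [np.float64(-0.9), np.float64(-3.9), 0, -27.0], [np.float64(-1.2), np.float64(-4.5), 0, -31.5], [np.float64(-1.6), np.float64(-5.1), 0, -36.0], [np.float64(-2.0), np.float64(-5.6), 0, -40.5], [np.float64(-2.5), np.float64(-6.1), 0, -45.0], 
now r 0.08566123445606494 ang 78.05418374373077 yaw 78.16095183468127 gap 0.018175382079548018 F [ 0.4  0.7 -0.5] [ 0.03 -0.15  0.03] [-31.  26.  40.  98. -19.  63.   3.] 19.625 [ 0.5997 -0.0532  0.1129]
```

Request:
arm_command:
  steps:
    - [0, -0.7, 0, -4.5]
    - [-0.1, -1.3, 0, -9]
    - [-0.2, -2, 0, -13.5]
    - [-0.4, -2.7, 0, -18]
    - [-0.6, -3.3, 0, -22.5]
    - [-0.9, -3.9, 0, -27]
    - [-1.2, -4.5, 0, -31.5]
    - [-1.6, -5.1, 0, -36]
    - [-2, -5.6, 0, -40.5]
    - [-2.4, -6, 0, -44]
    - [-2.6, -6.2, 0, -46]
    - [-2.6, -6.2, 0, -46]

```text
clock: 21.12
eef_pos: [0.5335, -0.0659, 0.1127]
tcp_rot: [[-0.558, 0.83, 0.0], [0.83, 0.558, 0.0], [0.0, 0.0, -1.0]]
force: [0.1, -0.4, 0.1]
finger_gap: 0.018
```

```bash
python3 arc.py 124 1 1; python3 - <<'E'
from h import *
for c,(x0,y0,x1,y1) in dict(top=(260,120,480,320),side=(240,230,480,430)).items():
    im,d=vision.read_camera(c);save(c+'13',cv2.resize(im[y0:y1,x0:x1],None,fx=3,fy=3,interpolation=cv2.INTER_CUBIC));np.savez(c+'13.npz',im=im,d=d)
E
```

```text
[np.float64(-0.0), np.float64(-0.1), 0, -1.0], 
now r 0.08601105192909814 ang 124.3006309644615 yaw 123.95000058094409 gap 0.01796576765722716 F [ 0.1 -0.4  0.1] [-0.06  0.02 -0.01] [-27.  16.  34. 107. -10.  59.  45.] 21.125 [ 0.5335 -0.0659  0.1127]
```

View pics/top13.png

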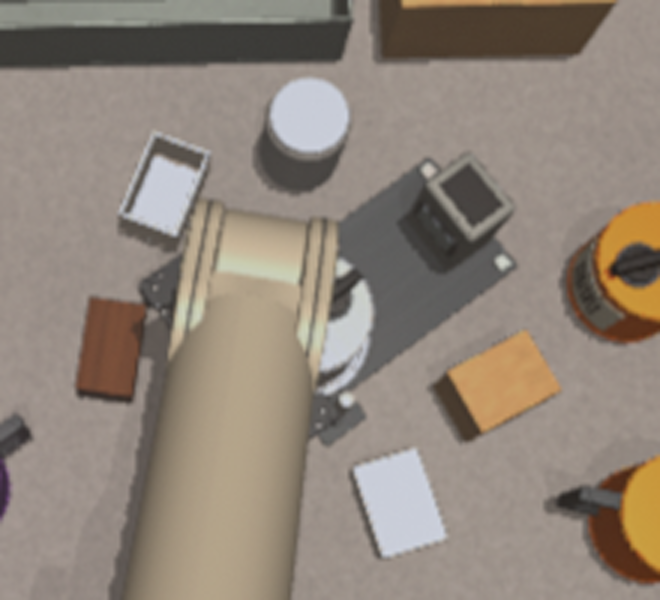

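View pics/side13.png

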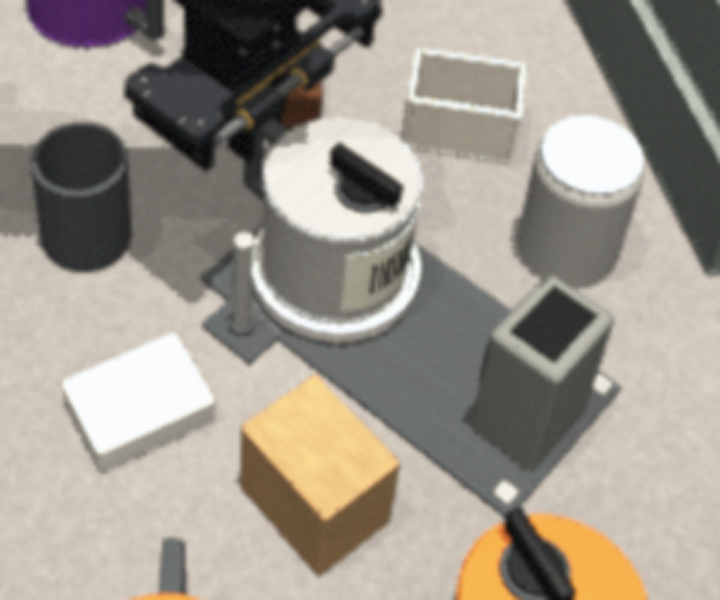

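The label now faces the scanner, and the side view shows the wing pointing at it. I'll measure the wing angle against the station with the side camera.

```bash
python3 - <<'E'
from h import *
for n in ['0','13']:
    P=pts('side',np.load(f'side{n}.npz')['d'])
    def r(m,l):
        b=cv2.minAreaRect(P[m][:,:2].astype(np.float32));bx=cv2.boxPoints(b);e=[bx[1]-bx[0],bx[2]-bx[1]];e=max(e,key=lambda v:np.hypot(*v))
        print(n,l,m.sum(),np.round(b[0],4),np.round(b[1],4),'long dir',np.degrees(np.arctan2(e[1],e[0]))%180)
    Z=P[...,2]
    r((np.hypot(P[...,0]-.584,P[...,1]+.138)<.055)&(Z>.1465)&(Z<.158)&(P[...,1]<-.08),'wing')
    r((abs(Z-.124)<.006)&(P[...,0]>.63)&(P[...,0]<.74)&(P[...,1]<-.23)&(P[...,1]>-.335),'scanner')
    im=np.load(f'side{n}.npz')['im']
    r((abs(P[...,0]-.62)<.16)&(abs(P[...,1]+.2)<.16)&(Z>.118)&(Z<.13)&(np.hypot(P[...,0]-.584,P[...,1]+.138)<.06),'tintop')
E
```

```text
0 wing 152 [ 0.5832 -0.1197] [0.0168 0.0597] long dir 155.70186
0 scanner 845 [ 0.686  -0.2855] [0.0733 0.0548] long dir 35.350456
0 tintop 1404 [ 0.5828 -0.1401] [0.1146 0.1092] long dir 77.09748
13 wing 150 [ 0.5928 -0.1529] [0.0148 0.0594] long dir 125.14331
13 scanner 837 [ 0.6858 -0.2859] [0.0717 0.0546] long dir 35.20422
13 tintop 1403 [ 0.5809 -0.1368] [0.113  0.1092] long dir 73.63894
```

The wing is at 125.1° and the station axis at 125.2°, so it is aligned to within about a degree. Open and retreat straight up.

Request:
arm_command:
  steps:
    - [0, 0, 0, 0]
    - [0, 0, 0, 0]
    - [0, 0, 0, 0]
    - [0, 0, -2, 0]
    - [0, 0, -6, 0]
    - [0, 0, -11, 0]
    - [0, 0, -15, 0]
    - [0, 0, -15, 0]
  fingers: 4

```text
clock: 22.22
eef_pos: [0.5349, -0.0661, 0.2655]
tcp_rot: [[-0.559, 0.829, 0.005], [0.829, 0.559, 0.001], [-0.002, 0.005, -1.0]]
force: [0.0, -0.5, -0.5]
finger_gap: 0.0401
```

Request:
arm_command:
  steps:
    - [-4, 0, 0, 0]
    - [-8, 0, 0, 0]
    - [-10, 0, 0, 0]
    - [-10, 0, 0, 0]
    - [-10, 0, 0, 0]

```text
clock: 22.85
eef_pos: [0.589, -0.1479, 0.2618]
tcp_rot: [[-0.559, 0.829, -0.001], [0.829, 0.559, 0.001], [0.001, -0.001, -1.0]]
force: [-0.3, 0.6, -0.6]
finger_gap: 0.0401
```

```bash
python3 look.py w14; python3 - <<'E'
from h import *
im,d=vision.read_camera('side');save('side14',im)
P=pts('side',d);Z=P[...,2]
def r(m,l):
        b=cv2.minAreaRect(P[m][:,:2].astype(np.float32));bx=cv2.boxPoints(b);e=[bx[1]-bx[0],bx[2]-bx[1]];e=max(e,key=lambda v:np.hypot(*v))
        print(l,m.sum(),np.round(b[0],4),np.round(b[1],4),'long dir',np.degrees(np.arctan2(e[1],e[0]))%180)
r((np.hypot(P[...,0]-.584,P[...,1]+.138)<.055)&(Z>.1465)&(Z<.158)&(P[...,1]<-.08),'wing')
m=(np.hypot(P[...,0]-.582,P[...,1]+.137)<.05)&(abs(Z-.125)<.006);q=P[m];a=np.linalg.lstsq(np.c_[q[:,:2],np.ones(len(q))],q[:,2],rcond=None)[0];print('plane slope',a)
P=np.load('w14.npz')['P'];Z=P[...,2]
D=P[...,:2]-[.5815,-.137];R=np.hypot(*np.moveaxis(D,-1,0));A=np.degrees(np.arctan2(D[...,1],D[...,0]))
m=(R>.062)&(R<.098)&(Z>.112)&(Z<.13)&(A>80)&(A<170);r(m,'handle')
s=robot.sense();print(s['force'],s['clock'])
E
```

```text
22.85 [ 0.589  -0.1479  0.2618] yaw 124.0 [-20.6  18.6  38.6  86.9 -11.7  78.7  52.9] [-0.001  0.001 -1.   ] [-0.3  0.6 -0.6]
wing ((0.5923271775245667, -0.15175478160381317), (0.011913280002772808, 0.058935996145009995), 34.58302307128906) 0.15097943661688412 1016
tin ((0.5816482305526733, -0.13529658317565918), (0.11118955165147781, 0.11269864439964294), 28.336685180664062) 0.12434744697330485
handle top ((0.5384963154792786, -0.07082211971282959), (0.013832825236022472, 0.027512261644005775), 33.87028121948242) [ 0.5382063  -0.07062432  0.12109265] 632
wing 156 [ 0.5931 -0.1536] [0.014  0.0589] long dir 126.0892
plane slope [ 0.00554875 -0.00463436  0.12178272]
handle 716 [ 0.5394 -0.0721] [0.0138 0.0307] long dir 123.87036
[-0.18779928 -0.39799482 -0.7766021 ] 22.95
```

View pics/side14.png

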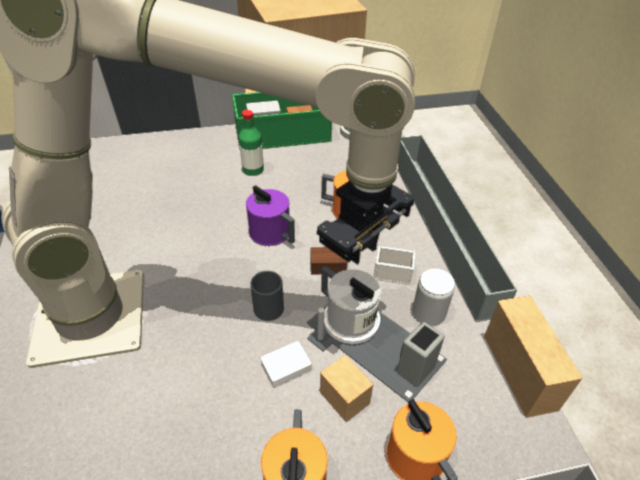

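View pics/w14.png

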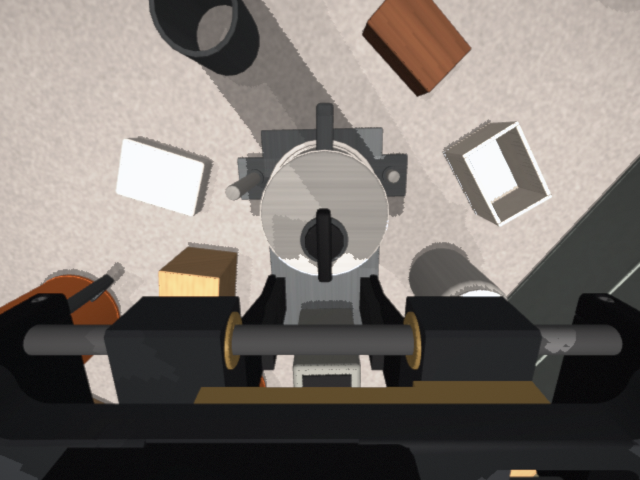

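The wrist view shows the handle at (324,125), the wing at (323,245) and the scanner at (330,375) all in one line. The handle is at 123.9°, the wing at 124.6° and the station axis at about 125°. The tin is upright, the robot is clear and the bystanders are where they were, so I'll hand in.

```bash
python3 -c "
from h import *
print(robot.close_job())"
```

```text
the job is handed in; nothing more can be done
None
```

I screwed the tin's wing cap shut and turned the tin until its label faces the scanner, then handed the job in at about 23 s. No verdict was reported.

**What I did:** I gripped the wing and turned it clockwise about 70° until the tin began to turn with it. I then caged the handle loosely between the fingers and turned the tin about 226° anticlockwise. That took the handle past the scanner and over the short post, away from the tall one. I regripped once on the way because the last joint was getting near its limit.

**Last checks:**
- **Cap:** the wing is within about 1° of the handle-label line (limit 6.9°). The side camera alone put the wing at 126.1°, about 2° from the handle line.
- **Label:** the handle line is at 123.9° and the wing at 124.6°, against a station axis of about 125° (limit 10°).
- **Tin position:** it stands upright, with a top slope of about 0.007. Its centre is roughly 2–3 mm from the axis, which is about the calibration error.
- **Surroundings:** the bystanders look unmoved in the pictures; I did not measure them. Arm forces stayed within a few newtons, and the gripper hung clear above the tin at hand-in.

No check failed.

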